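# Fold down the tool flap and shut the craft case

### The job

Close up the teal craft case: first fold its upright cream tool flap down flat inside the case, and only then swing the teal lid over it until it is fully shut. Do it by pushing with the fingertips on the outer faces only: do not grip the flap or lid or touch their grey-lined insides. Leave the three bottles that stand round the case where they are.

Things in the scene. Friction and masses are not known exactly. Their poses are not given: they have to be found in the camera images.
- case: Teal open case fixed to the worktop, 190 (x) x 150 (y) x 60 mm high, walls 4 mm, yaw within 0.3 rad. Origin: centre of its underside, z up. The lid's hinge runs along x on the +y wall (y = 77, z = 60.5 mm), the flap's along x inside the -y wall (y = -66, z = 45.5 mm). A cream divider 43 mm high stands at y = 26 mm; bottles and pots lie lower inside.
- flap (a joint): Cream tool flap, rad: 0 = flat inside the case (stop, 15 mm below the rim), 1.57 = upright, 1.68 = back stop; folds down towards the case's +y. 174 mm along x, 92 mm hinge to free edge, 3 mm thick. Stiff hinge (0.08 Nm, no spring): stays where left. Outer face (plain cream) faces -y upright, up when flat; tools stand out 12 mm from the inner face.
- lid (a joint): Teal lid, rad: 0 = shut on the rim (stop), 1.57 = upright, 1.95 = open stop, leaning out to the case's +y; swings towards -y to shut. 192 mm along x, 154 mm hinge to free edge, 4 mm thick. Stiff hinge (0.2 Nm, no spring): stays where left. Outer face (three darker panels, raised 1 mm) faces +y upright, up when shut. An upright flap is in its way.
- flap_hinge (a point): middle of the flap's hinge line; axes fixed in the flap: x along the hinge, y from the hinge to the free edge, z out of the outer face
- flap_edge (a point): middle of the flap's free edge (mid-thickness)
- lid_hinge (a point): middle of the lid's hinge line, level with the lid's inner face; axes fixed in the lid: x along the hinge, -y from the hinge to the free edge, z out of the outer face
- lid_edge (a point): middle of the lid's free edge (mid-thickness)
- flap_inside: grey lining with two blue dotting tools and a green spatula strapped to the inner face of the flap; not to be touched. Origin on the flap's hinge
- lid_inside: grey lining, 176 x 134 x 3 mm, on the inner face of the lid; not to be touched. Origin on the lid's hinge
- gel_red_c (a point): centre (half-way up) of a loose white gel bottle with brick-red collar and black cap, 27 mm across, 69 mm tall, standing off the case's -y side; bystander
- gel_mauve_c (a point): the same bottle with a lilac collar, also off the case's -y side; bystander
- dye_violet_c (a point): centre (half-way up) of a loose violet dropper bottle with white cap, 26 mm across, 85 mm tall, standing off the case's +y side; bystander
There are look-alikes about, which are no part of the job. There is more than one size of the case; the job needs the largest.

How it is judged:
On the way, in this order (a step that is already met when the one before it is completed fails the run):
1. the flap is folded flat (under 0.06 rad) while the lid is still well open (value of joint flap below 0.06 rad and value of joint lid above 1 rad), for 0.1 s.
2. the lid is shut (under 0.05 rad) (value of joint lid below 0.05 rad), for 0.2 s.
At the end, for the whole second after the job is handed in: Flap flat (joint under 0.08 rad), lid shut (joint under 0.05 rad) and at rest; the three bottles upright and within 30 mm of where they stood (value of joint flap below 0.08 rad and value of joint lid below 0.05 rad and velocity of joint lid between -0.05 and 0.05 rad/s and distance of each of gel_red_c, gel_mauve_c, dye_violet_c from where it was at the start of the episode below 0.03 m and angle between each of gel_red_c, gel_mauve_c, dye_violet_c's own z axis and vertical below 0.3 rad); the robot touches nothing.
It fails at once if the lid is swung down (below 0.85 rad) while the flap still stands (above 0.3 rad) (value of joint lid below 0.85 rad and value of joint flap above 0.3 rad).
It fails at once if the flap or the lid is gripped or hooked: the fingers touch its inner side (over 2 N) (contact force between the fingers and lid_inside above 2 N or contact force between the fingers and flap_inside above 2 N).
It fails at once if a bystander bottle is shifted more than 30 mm, lifted or tipped (distance of any of gel_red_c, gel_mauve_c, dye_violet_c from where it was at the start of the episode above 0.03 m or angle between any of gel_red_c, gel_mauve_c, dye_violet_c's own z axis and vertical above 0.5 rad).
It also fails if it takes over 54 s, if anything falls off the work surface, if the arm or the gripper's body presses on something with over 40 N, if the wrist force passes 120 N, or if a joint passes its speed limit or range.

### The arm

A 7-joint arm with a two-finger parallel gripper is mounted at the origin on the work surface; the furniture and walls round the work are solid. World frame = base frame: x ahead of the robot, y to its left, z up, the work surface at z = 0. Lengths are in m, angles in rad, forces in N, time in s.
With the tool pointing down it reaches from about 0.4 to 0.85 m from the base axis. Payload 10.4 kg.
Tool frame: the origin (TCP) lies at the very end of the fingers, on their centre line; the grasp point (between the pads) lies 19 mm behind it; x points along the fingers, z is the direction in which the jaws open and shut, and the axes are right-handed (so a half turn about x gives the same grasp; the last joint's range is limited). The gripper opens to 85 mm and grips with 20 to 120 N. Pads are 22 mm wide; open, the fingers measure 114 mm over their backs; the gripper's body (76 mm by 85 mm) begins 54 mm behind the grasp point. The pads swing forward as they close: fully open they stand 13 mm farther back than shut.
Start: joints at [-1.151, 0.332, -0.065, 1.46, 0.022, 1.35, -0.088], TCP at [0.268, 0.565, 0.231] pointing down, gripper open.
Joint ranges: [-2.6, 2.6], [-0.5, 2.12], [-1.47, 1.34], [0.16, 2.42], [-1.27, 4.41], [0.06, 2.06], [-2.6, 2.6]. Speed limits (rad/s): [2.22, 2.22, 2.79, 2.79, 3.14, 3.14, 3.14].

### API

Orientations are given as a unit quaternion [x, y, z, w].
In Python, from workcell import get_obs, camera, camera_info, hand_in gives the robot as it stands.
- The arm moves only by the tool move_arm, never from a script. Its argument "motion" is text: rows parted by semicolons, each of 4 numbers parted by spaces: the shift along the world's x, y, z in m, then the turn about the world's z in rad. In form: tx ty tz spin; .... A call has 1 to 10 rows; each row is the pose to reach, as a shift and turn from the pose commanded when the call began; what a row does not reach only later rows make up. A row lasts 1/8 s, in which the tool goes at most 62.5 mm and 10.7 degrees, less where a joint would pass 70% of its speed; a pose out of reach is approached as far as the arm can. A call with a gripper value outside its range is refused whole. "grip" is the opening, from 0 (shut) to 1 (fully open), set as the call begins (left out, the last holds). The fingers move at their own pace and stop on an object; "force" is the grip in N (left out, the last holds). Time passes only in rows, so rows that repeat a pose let the fingers close. It gives the time, the measured TCP pose, the force and the opening at its end, in the units of the state.
- get_obs(): the state, without advancing time (a new reading comes with each control period).
- camera(name): name is "side" or "top"; returns (picture, depth): 384x512x3 uint8, red, green, blue; 384x512 float32, m along the optical axis (not along the pixel's ray), 0 where there is no reading.
- camera_info(name): a dict with "camera_matrix" (3x3 intrinsics, pixels), "eye" and "attitude" of the camera in the world. Camera axes: x right, y up, looking along -z (the intrinsics and any distortion apply to the point x, -y, -z); pixel columns grow to the right and rows downward; lengths in m; the calibration is good to about 2 mm. A picture is of the moment at which its call begins. camera_info takes no time and is no camera call.
- hand_in(): hands the job in, once; it reports no verdict.
The state is a dict: "clock": time; "joint_pos": joint angles; "joint_velocities": joint speeds; "tau": joint torques, N m; "position": TCP position; "ee_rot": TCP orientation; "ft_force": force on the tool from outside, world axes, zero at the start; "torque": the same for the moment, N m; "grip_width": opening from 0.0 (shut) to 1.0 (fully open).
Only numpy, scipy, OpenCV 4.12 (cv2) and the standard library are available. Lean on these libraries where they do the work, as an engineer would, in place of code of your own. Each camera call takes 0.05 s, during which the arm holds its last target.

## Working session

There is one attempt and no reset: what is moved stays moved. The work goes in short steps, Python scripts to look and compute and a tool call to move; the robot and the scene stay as the last step left them, time stands still between calls to the robot, and variables do not carry over. Pictures are saved under pics/ and viewed, and the job is handed in when it is done.

Besides the shell and the picture viewer there is one more tool, called after "Call:" by a JSON object that holds its "api" and its "payload", one argument or row to a line. move_arm: Moves the arm, as the interface text tells. Its arguments: {"type":"object","properties":{"motion":{"type":"string"},"grip":{"type":"number"},"force":{"type":"number"}},"required":["motion"]}

```bash
mkdir -p pics; ls
cat > h.py <<'E'
import numpy as np, cv2
from scipy.spatial.transform import Rotation as R
from workcell import get_obs, camera, camera_info, hand_in
def snap(n,f):
    p,d=camera(n); cv2.imwrite(f'pics/{f}.png',p[:,:,::-1]); np.savez(f'pics/{f}.npz',p=p,d=d); return p,d
E
python3 - <<'E'
from h import *
o=get_obs(); print(o)
for n in('side','top'):
    print(camera_info(n)); p,d=snap(n,n+'0'); cv2.imwrite(f'pics/{n}0b.png',cv2.resize(p[:,:,::-1],(800,600),interpolation=cv2.INTER_CUBIC))
E
```

```text
pics
{'clock': 0.0, 'joint_pos': array([-1.1505689 ,  0.33286739, -0.06470621,  1.46097678,  0.02161991,
        1.34990288, -0.08847161]), 'joint_velocities': array([ 5.85630944e-04,  8.44645109e-06,  8.34028651e-04,  1.24434452e-03,
        1.24414003e-03, -7.48921160e-04, -6.72758505e-04]), 'tau': array([-3.05705089e-04, -6.25448227e+01,  4.90617170e-02, -3.91603231e+01,
        1.63022988e-02,  9.90345608e-03,  1.17643768e-05]), 'position': array([0.26765036, 0.56435626, 0.23050183]), 'ee_rot': array([-0.3783084 ,  0.59800546,  0.3777064 ,  0.5971684 ]), 'ft_force': array([-0.92896447, -0.19674358,  0.98831242]), 'torque': array([ 0.02326443, -0.01049147, -0.03008588]), 'grip_width': 1.000749385977298}
{'camera_matrix': array([[473.94964576,   0.        , 252.48717355],
       [  0.        , 473.94964576, 190.86130689],
       [  0.        ,   0.        ,   1.        ]]), 'eye': array([ 0.10097818, -0.966189  ,  0.70250585]), 'attitude': array([ 0.49542359, -0.07088538, -0.14655396,  0.85326003])}
{'camera_matrix': array([[354.25965696,   0.        , 261.69885484],
       [  0.        , 354.25965696, 191.38135891],
       [  0.        ,   0.        ,   1.        ]]), 'eye': array([0.35436997, 0.07758278, 1.03593323]), 'attitude': array([-0.04644408,  0.0489662 ,  0.71040454, -0.70055025])}
```

View pics/side0b.png

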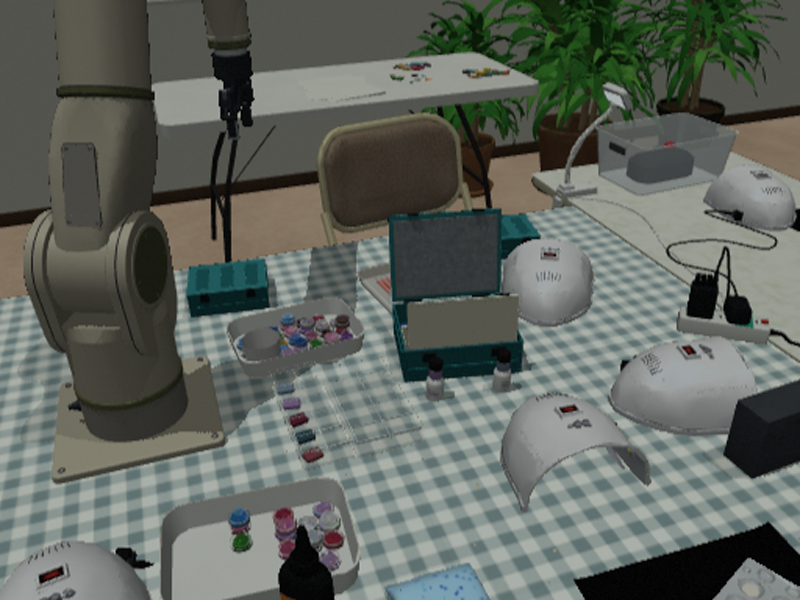

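View pics/top0b.png

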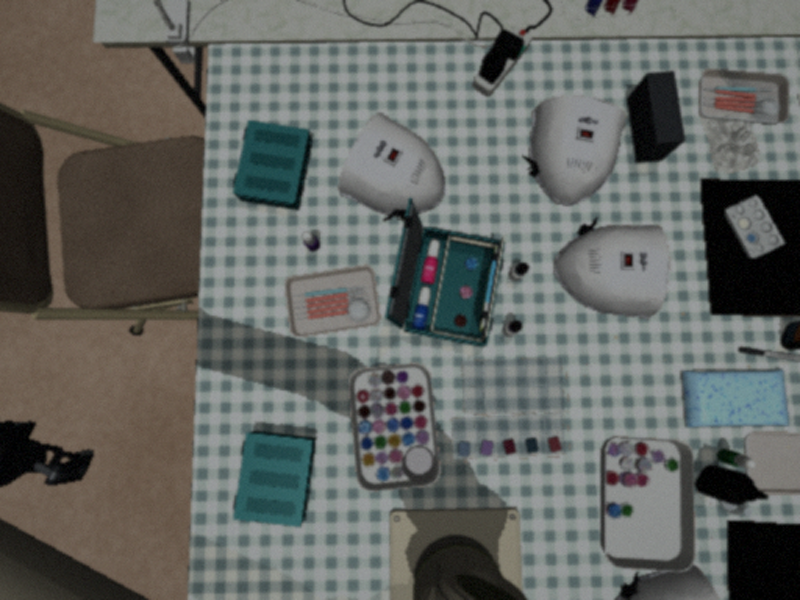

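The side view shows the open teal case at about (455,300), its lid upright and its flap cream. The gel bottles are at (435,378) and (502,370). In the top view the open case is at (447,280), the gel bottles at (520,268) and (513,326), and the violet dropper at (312,240).

Things that could be taken for it, by top view pixel: closed teal cases at (272,165) and (275,478), and the open one at (447,280). I choose the open one, since it is the only one with a standing flap and lid. Next is a crop to check this, plus measurements.

```bash
cat >> h.py <<'E'
def cloud(n,d):
    i=camera_info(n);K=i['camera_matrix'];h,w=d.shape
    u,v=np.meshgrid(np.arange(w),np.arange(h))
    P=np.stack([(u-K[0,2])/K[0,0]*d,-(v-K[1,2])/K[1,1]*d,-d],-1)
    return R.from_quat(i['attitude']).apply(P.reshape(-1,3)).reshape(h,w,3)+i['eye']
def pix(n,X):
    i=camera_info(n);K=i['camera_matrix']
    c=R.from_quat(i['attitude']).inv().apply(np.atleast_2d(X)-i['eye'])
    return np.stack([K[0,0]*c[:,0]/-c[:,2]+K[0,2],-K[1,1]*c[:,1]/-c[:,2]+K[1,2]],1)
def load(f):
    z=np.load(f'pics/{f}.npz'); return z['p'],z['d']
E
python3 - <<'E'
from h import *
p,d=load('top0'); C=cloud('top',d)
hsv=cv2.cvtColor(p,cv2.COLOR_RGB2HSV)
for u,v in [(150,400*.64),(400,150)]: print(C[int(v),int(u)])
a=cv2.resize(p[110:240,170:350,::-1],None,fx=4,fy=4,interpolation=cv2.INTER_CUBIC)
p2,d2=load('side0')
b=cv2.resize(p2[120:260,230:350,::-1],None,fx=4,fy=4,interpolation=cv2.INTER_CUBIC)
cv2.imwrite('pics/c1.png',a);cv2.imwrite('pics/c2.png',b)
m=(hsv[...,0]>80)&(hsv[...,0]<95)&(hsv[...,1]>120)
n,l,s,c=cv2.connectedComponentsWithStats(m.astype(np.uint8))
for i in range(1,n):
    if s[i,4]>100:
        q=C[l==i]; print(s[i],c[i],q.min(0),q.max(0)); 
        r=cv2.minAreaRect(np.ascontiguousarray(q[:,:2]*1000,dtype=np.float32));print(r)
E
```

```text
[ 0.31186112  0.39713655 -0.00075078]
[ 0.59589648 -0.31355095  0.07485401]
[ 150   78   48   55 2001] [174.09545227 104.78510745] [0.35436997 0.07758278 0.00935339] [0.8292073  0.39456509 1.03593323]
((578.168701171875, 255.8993377685547), (548.4547119140625, 163.4874267578125), 21.94819450378418)
[260 146  27  67 396] [271.58080808 175.27272727] [ 0.35436997  0.00269535 -0.00456529] [0.61641786 0.07859117 1.03593323]
((484.705810546875, 50.98432159423828), (44.4321174621582, 266.0289306640625), 77.8414077758789)
[ 279  155   37   61 1277] [296.11824589 184.52231793] [ 0.35436997 -0.08679409 -0.00110508] [0.60319598 0.07758278 1.03593323]
((466.7756042480469, -17.020225524902344), (104.675537109375, 274.557861328125), 70.78472900390625)
[ 151  277   50   59 2336] [175.21618151 305.35445205] [0.10567062 0.07758278 0.01619311] [0.35436997 0.37455152 1.03593323]
((257.2225341796875, 252.76023864746094), (161.0959014892578, 366.80670166015625), 52.72159957885742)
```

View pics/c1.png

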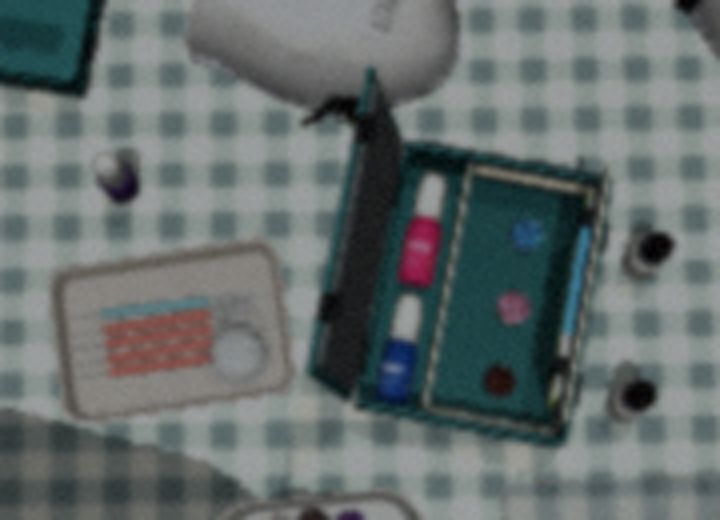

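View pics/c2.png

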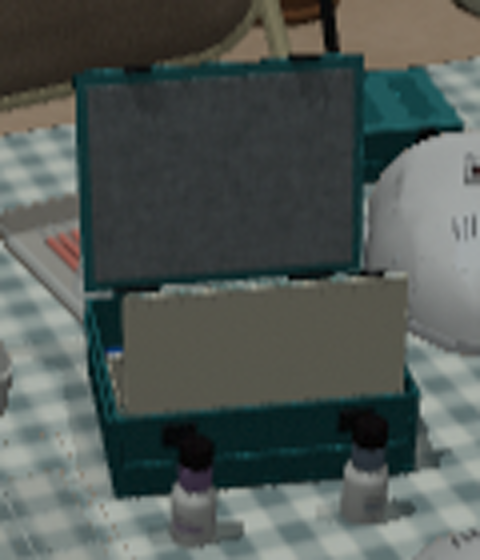

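The crop confirms it: the open case has a grey-lined lid and a plain cream flap, with violet off +y and the gel bottles off -y. Now I'll fit planes.

Run:
```python
from h import *
p,d=load('side0'); C=cloud('side',d)
def crop(x,y): return 230+x/4,120+y/4
def poly(pts):
    m=np.zeros(d.shape,np.uint8); cv2.fillPoly(m,[np.array([crop(*q) for q in pts]).round().astype(np.int32)],1); return (m>0)&(d>0)
def plane(q,name):
    for _ in range(3):
        c=np.median(q,0) if _==0 else q.mean(0); n=np.linalg.svd(q-c,full_matrices=False)[2][2]; r=(q-c)@n
        q=q[abs(r)<max(2*r.std(),.001)]
    if n[1]>0:n=-n
    print(name,len(q),c,n,'rms',r.std(),'yaw',np.arctan2(n[0],-n[1]),'tilt',np.arcsin(n[2]))
    return c,n
plane(C[poly([(135,305),(395,285),(390,380),(135,400)])],'flap')
plane(C[poly([(100,100),(345,85),(340,250),(105,270)])],'lid')
plane(C[poly([(120,430),(160,430),(165,470),(130,475)])|poly([(215,430),(330,420),(330,460),(225,470)])],'front')
# corner pixels
for nm,q in dict(flapTL=(128,297),flapTR=(403,278),lidTL=(82,88),lidTR=(357,70),frontTL=(108,418),frontTR=(415,395)).items():
    u,v=crop(*q); print(nm,C[int(round(v))+1,int(round(u))])
p,d=load('top0');C=cloud('top',d)
m=(C[...,2]>.05)&(C[...,2]<.068)&(C[...,0]>.42)&(C[...,0]<.68)&(C[...,1]>-.12)&(C[...,1]<.12)
q=C[m];print(len(q),cv2.minAreaRect((q[:,:2]*1000).astype(np.float32)))
im=np.zeros((130,180,3),np.uint8);z=C[110:240,170:350,2];im[...]=np.clip(z*1000,0,255).astype(np.uint8)[...,None]
cv2.imwrite('pics/z.png',cv2.resize(im,None,fx=4,fy=4,interpolation=cv2.INTER_NEAREST))
for nm,(x,y) in dict(mauve=(660,245),redb=(638,395),viol=(110,168)).items():
    print(nm,C[110+y//4-3:110+y//4+4,170+x//4-4:170+x//4+4].reshape(-1,3)[:, :][np.argsort(C[110+y//4-3:110+y//4+4,170+x//4-4:170+x//4+4,2].ravel())[-8:]].mean(0))
```

```text
flap 1463 [ 0.49974953 -0.07105911  0.0967665 ] [-0.20474733 -0.97752374  0.05025802] rms 0.0015381217740973062 yaw -0.20647024862623412 tilt 0.05027920078303121
lid 2368 [0.53055456 0.07530655 0.1352504 ] [-0.20396173 -0.96843906  0.14326687] rms 0.001930416830711555 yaw -0.20757515131630516 tilt 0.1437615522128728
front 383 [ 0.48152386 -0.07831724  0.02885006] [-0.20862512 -0.9779914  -0.00289487] rms 0.001603974863545958 yaw -0.21016982928003547 tilt -0.0028948789682529193
flapTL [ 0.41940762 -0.05207996  0.13314785]
flapTR [ 0.58144074 -0.08992305  0.13080339]
lidTL [0.44354387 0.10480296 0.19797741]
lidTR [0.62448561 0.07233446 0.19285166]
frontTL [ 0.40403786 -0.05548304  0.05339188]
frontTR [ 0.58822524 -0.10250868  0.05381666]
490 ((553.59765625, -5.4613800048828125), (272.8965759277344, 225.1217498779297), 5.252403736114502)
mauve [ 0.53984915 -0.12818044  0.07017705]
redb [ 0.435332   -0.11132279  0.07113983]
viol [0.60029081 0.25311035 0.08472599]
```

View pics/z.png

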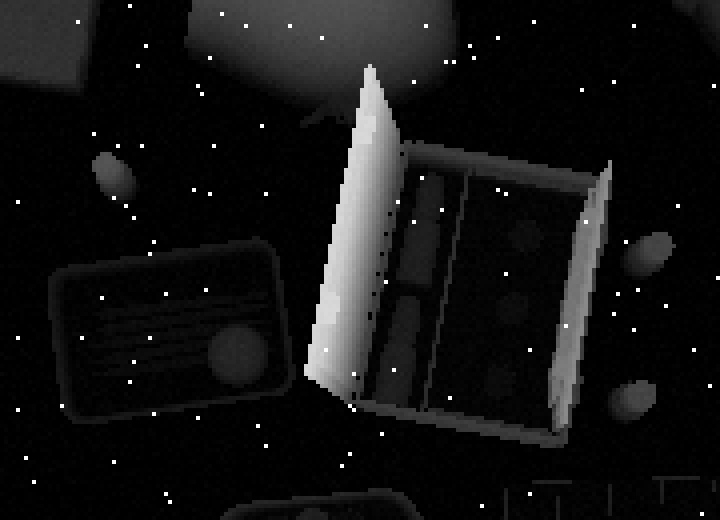

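```bash
cat >> h.py <<'E'
YAW=-.207; O=np.array([.511,-.008,0.]); RC=R.from_euler('z',YAW)
def w(c): return RC.apply(np.asarray(c,float))+O
def c_(x): return RC.inv().apply(np.asarray(x,float)-O)
E
python3 - <<'E'
from h import *
o=get_obs(); M=R.from_quat(o['ee_rot']).as_matrix(); print(M)
a=np.arctan2(M[1,2],M[0,2]); print('jaw yaw',a,'spin to case x',YAW-a,YAW-a+np.pi,YAW-a-np.pi)
p0=o['position']
for c in [(0,-.115,.26),(0,-.115,.105)]: print(w(c),w(c)-p0)
for b in [(.540,-.128,.035),(.435,-.111,.035),(.600,.253,.04)]: print(c_(b))
E
```

```text
[[-5.11633415e-04 -9.03561733e-01  4.28457620e-01]
 [-1.15213270e-03  4.28457925e-01  9.03560999e-01]
 [-9.99999205e-01 -3.13480344e-05 -1.26023641e-03]]
jaw yaw 1.1280108651479388 spin to case x -1.3350108651479389 1.8065817884418542 -4.476603518737732
[ 0.48736464 -0.12054497  0.26      ] [ 0.21973022 -0.68497135  0.02938776]
[ 0.48736464 -0.12054497  0.105     ] [ 0.21973022 -0.68497135 -0.12561224]
[ 0.05304389 -0.11147801  0.035     ]
[-0.05320848 -0.11642104  0.035     ]
[0.03345803 0.27371986 0.04      ]
```

Call:
{"api": "move_arm", "payload": {
  "motion": "0 0 0.06 0; 0.03 -0.05 0.06 -0.13; 0.06 -0.11 0.06 -0.26; 0.09 -0.17 0.06 -0.39; 0.12 -0.23 0.06 -0.52; 0.15 -0.29 0.06 -0.65; 0.17 -0.35 0.06 -0.78; 0.19 -0.41 0.06 -0.91; 0.2 -0.47 0.06 -1.04; 0.21 -0.53 0.06 -1.17",
  "grip": 0
}}

```text
clock: 1.35
position: [0.475, 0.0485, 0.2912]
ee_rot: [0.016, 0.707, -0.016, 0.707]
ft_force: [0.6, -0.9, 0.1]
grip_width: -0.001
```

Call:
{"api": "move_arm", "payload": {
  "motion": "0.005 -0.06 0 -0.1; 0.01 -0.12 0 -0.165; 0.01 -0.155 0 -0.165; 0.01 -0.155 0 -0.165; 0.01 -0.155 0 -0.165"
}}

```text
clock: 1.98
position: [0.485, -0.1035, 0.2911]
ee_rot: [0.073, 0.704, -0.073, 0.703]
ft_force: [-0.6, 0.8, 0.3]
grip_width: -0.0
```

Run:
```python
from h import *
o=get_obs(); M=R.from_quat(o['ee_rot']).as_matrix(); print(o['clock'],o['position'],c_(o['position']),np.arctan2(M[1,2],M[0,2]),M[:,0],o['ft_force'],o['grip_width'])
for n in('side','top'):snap(n,n+'1')
```

```text
1.975 [ 0.48495199 -0.10353847  0.29108103] [-0.0058564  -0.09885242  0.29108103] -0.20620761600404938 [-4.12482088e-04  3.25685924e-04 -9.99999862e-01] [-0.61646869  0.79299076  0.32566038] -0.00022351270220662765
```

View pics/side1.png

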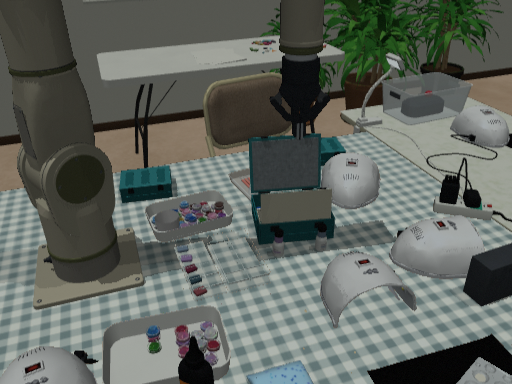

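The tool stands at case y = -99 mm, in front of the flap and above its edge. I'll descend to z = 0.108.

Call:
{"api": "move_arm", "payload": {
  "motion": "0 0 -0.05 0; 0 0 -0.1 0; 0 0 -0.15 0; 0 0 -0.183 0; 0 0 -0.183 0"
}}

```text
clock: 2.7
position: [0.4835, -0.1033, 0.1065]
ee_rot: [0.072, 0.705, -0.073, 0.702]
ft_force: [0.4, 0.5, 0.6]
grip_width: 0.002
```

Run:
```python
from h import *
o=get_obs();print(o['position'],c_(o['position']),o['ft_force'])
p=c_(o['position'])
# tip centre path: finger half-thickness t, contact leading corner at radius r on outer face (1.5mm above mid)
t=.011
for th in [1.5,1.3,1.1,.9,.7,.5,.35,.2,.1,.0]:
    r=.062
    y=-.066+r*np.cos(th)-.0015*np.sin(th)-t; z=.0455+r*np.sin(th)+.0015*np.cos(th)
    print(th,np.round(w((p[0],y,z))-o['position'],4))
```

```text
[ 0.48345327 -0.10331395  0.10650988] [-0.00736927 -0.09894071  0.10650988] [0.35753587 0.47166878 0.5593494 ]
1.5 [0.0051 0.0243 0.0009]
1.3 [ 0.0076  0.0363 -0.0009]
1.1 [ 0.01    0.0477 -0.0051]
0.9 [ 0.0122  0.058  -0.0115]
0.7 [ 0.0141  0.0669 -0.0199]
0.5 [ 0.0155  0.074  -0.03  ]
0.35 [ 0.0164  0.078  -0.0383]
0.2 [ 0.0169  0.0806 -0.0472]
0.1 [ 0.0172  0.0817 -0.0533]
0.0 [ 0.0173  0.0821 -0.0595]
```

Call:
{"api": "move_arm", "payload": {
  "motion": "0.003 0.012 0 0; 0.005 0.024 0 0; 0.0075 0.036 -0.001 0; 0.01 0.048 -0.005 0; 0.012 0.058 -0.0115 0; 0.013 0.063 -0.016 0; 0.014 0.067 -0.02 0; 0.015 0.071 -0.025 0; 0.0155 0.074 -0.03 0; 0.0155 0.074 -0.03 0"
}}

```text
clock: 3.95
position: [0.5002, -0.0303, 0.0779]
ee_rot: [0.073, 0.704, -0.073, 0.703]
ft_force: [-0.3, -0.4, 0.2]
grip_width: 0.003
```

Run:
```python
from h import *
p,d=snap('side','s2'); cv2.imwrite('pics/s2c.png',cv2.resize(p[90:270,220:370,::-1],None,fx=3.3,fy=3.3,interpolation=cv2.INTER_CUBIC))
```

```text
(no output)
```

View pics/s2c.png

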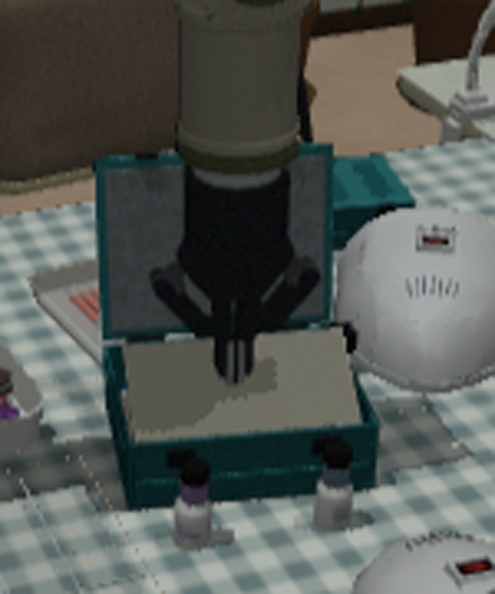

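The crop shows the tip at about (235,375), on the plain outer face, with the flap part folded. I'll carry on down.

Call:
{"api": "move_arm", "payload": {
  "motion": "0.001 0.003 -0.008 0; 0.0013 0.005 -0.016 0; 0.0015 0.006 -0.022 0; 0.0017 0.007 -0.027 0; 0.0018 0.007 -0.031 0; 0.0018 0.007 -0.033 0; 0.0018 0.007 -0.033 0"
}}

```text
clock: 4.88
position: [0.5024, -0.0233, 0.0468]
ee_rot: [0.074, 0.703, -0.073, 0.703]
ft_force: [-10.3, 0.7, 24.7]
grip_width: 0.001
```

The tip met the stop at 25 N. I'll lift clear and check how flat the flap is.

Call:
{"api": "move_arm", "payload": {
  "motion": "0 0 0.02 0; 0 0 0.07 0; 0 0 0.13 0; 0 0 0.19 0; 0 0 0.25 0; 0 0 0.25 0"
}}

```text
clock: 5.62
position: [0.5042, -0.0236, 0.2998]
ee_rot: [0.074, 0.701, -0.072, 0.706]
ft_force: [-0.2, 0.1, -0.7]
grip_width: -0.0
```

Run:
```python
from h import *
o=get_obs();print(o['position'],c_(o['position']))
p,d=snap('side','s3'); cv2.imwrite('pics/s3c.png',cv2.resize(p[90:270,220:370,::-1],None,fx=3.3,fy=3.3,interpolation=cv2.INTER_CUBIC))
for n,(p,d) in dict(side=(p,d),top=snap('top','t3')).items():
    C=cloud(n,d); q=c_(C.reshape(-1,3)); h=cv2.cvtColor(p,cv2.COLOR_RGB2HSV).reshape(-1,3)
    m=(abs(q[:,0])<.07)&(q[:,1]>-.055)&(q[:,1]<.015)&(q[:,2]>.02)&(q[:,2]<.09)
    q=q[m]
    for _ in range(3):
        A=np.c_[q[:,:2],np.ones(len(q))]; s=np.linalg.lstsq(A,q[:,2],rcond=None)[0]; r=q[:,2]-A@s; q=q[abs(r)<.005]
    print(n,len(q),s,r.std())
```

```text
[ 0.50415547 -0.02362757  0.29977368] [-0.00348656 -0.01670067  0.29977368]
side 784 [-0.00033729 -0.00026833  0.04664248] 0.0012460828747764706
top 932 [-0.0014391  -0.00383375  0.04717863] 0.00174711978806035
```

View pics/s3c.png

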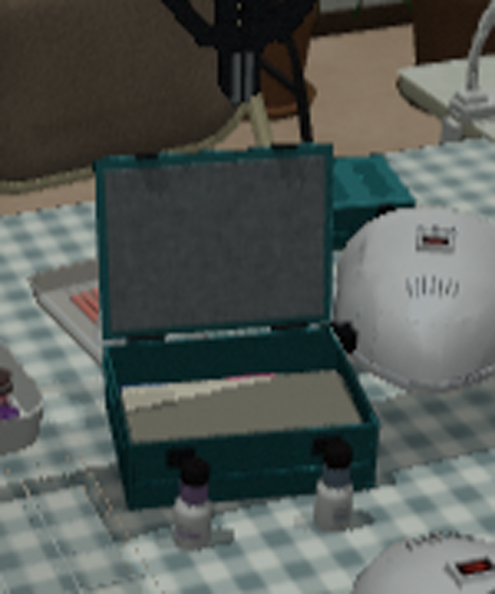

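The flap is flat (slope about 0.00 rad) and the lid still stands open. I'll cross over the lid to its outer side.

Call:
{"api": "move_arm", "payload": {
  "motion": "0.01 0.05 0.01 0; 0.021 0.1 0.01 0; 0.03 0.145 0.01 0; 0.036 0.17 0 0; 0.036 0.17 -0.05 0; 0.036 0.17 -0.1 0; 0.036 0.17 -0.125 0; 0.036 0.17 -0.125 0"
}}

```text
clock: 6.72
position: [0.5366, 0.145, 0.1674]
ee_rot: [0.072, 0.705, -0.075, 0.702]
ft_force: [0.4, 0.2, 0.4]
grip_width: 0.002
```

Run:
```python
from h import *
o=get_obs();print(o['position'],c_(o['position']),o['ft_force'])
P=c_(o['position']); t=.011; r=.112
for th in [1.7,1.57,1.4,1.2,1.0,.8,.6,.4,.25,.1,0]:
    y=.077-r*np.cos(th)+.005*np.sin(th)+t; z=.0605+r*np.sin(th)+.005*np.cos(th)
    print(th,np.round(w((P[0],y,z))-o['position'],4))
snap('top','t4')
p,d=snap('side','s4')
cv2.imwrite('pics/s4c.png',cv2.resize(p[60:270,200:390,::-1],None,fx=2.8,fy=2.8,interpolation=cv2.INTER_CUBIC))
```

```text
[0.53664029 0.14502301 0.16741854] [-0.00635711  0.15502597  0.16741854] [0.38736073 0.19664781 0.36689558]
1.7 [-0.0098 -0.0466  0.0035]
1.57 [-0.0128 -0.0608  0.0051]
1.4 [-0.0167 -0.0794  0.0043]
1.2 [-0.0212 -0.1008 -0.0007]
1.0 [-0.0253 -0.1207 -0.01  ]
0.8 [-0.0291 -0.1385 -0.0231]
0.6 [-0.0322 -0.1533 -0.0396]
0.4 [-0.0346 -0.1646 -0.0587]
0.25 [-0.0358 -0.1706 -0.0744]
0.1 [-0.0366 -0.1742 -0.0908]
0 [-0.0368 -0.1752 -0.1019]
```

View pics/s4c.png

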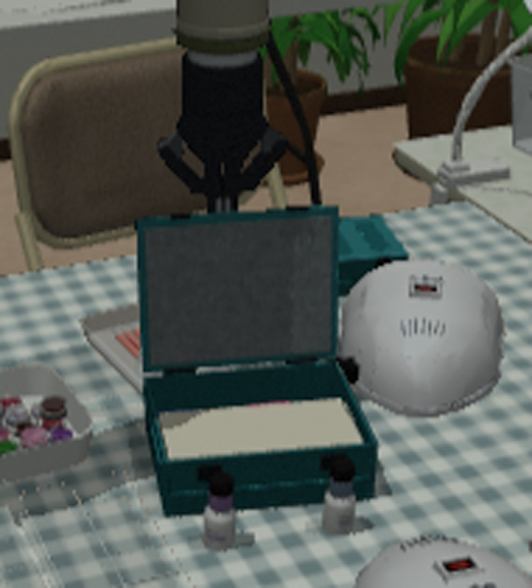

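The fingers are behind the lid at (222,200), on its outer side. Now I'll push along the arc.

Call:
{"api": "move_arm", "payload": {
  "motion": "-0.005 -0.022 0.003 0; -0.0085 -0.04 0.004 0; -0.0118 -0.056 0.005 0; -0.015 -0.071 0.005 0; -0.0178 -0.085 0.003 0; -0.0205 -0.098 0 0; -0.023 -0.11 -0.005 0; -0.0253 -0.121 -0.01 0; -0.027 -0.13 -0.017 0; -0.029 -0.1385 -0.023 0"
}}

```text
clock: 8.07
position: [0.5091, 0.0076, 0.1467]
ee_rot: [0.073, 0.703, -0.073, 0.703]
ft_force: [1.6, 1.7, -0.4]
grip_width: -0.002
```

Run:
```python
from h import *
o=get_obs();print(o['position'],c_(o['position']),o['ft_force'])
P=c_(o['position']); t=.011; r=.112
for th in [.8,.6,.4,.25,.1,0]:
    y=.077-r*np.cos(th)+.005*np.sin(th)+t; z=.0605+r*np.sin(th)+.005*np.cos(th)
    print(th,np.round(w((P[0],y,z))-o['position'],4))
p,d=snap('side','s5')
cv2.imwrite('pics/s5c.png',cv2.resize(p[60:270,200:390,::-1],None,fx=2.8,fy=2.8,interpolation=cv2.INTER_CUBIC))
```

```text
[0.50906699 0.00764854 0.14668499] [-0.00510791  0.01491719  0.14668499] [ 1.60274953  1.67127844 -0.37447774]
0.8 [-0.0003 -0.0013 -0.0024]
0.6 [-0.0034 -0.0162 -0.0188]
0.4 [-0.0058 -0.0275 -0.038 ]
0.25 [-0.007  -0.0335 -0.0536]
0.1 [-0.0078 -0.0371 -0.07  ]
0 [-0.008  -0.0381 -0.0812]
```

View pics/s5c.png

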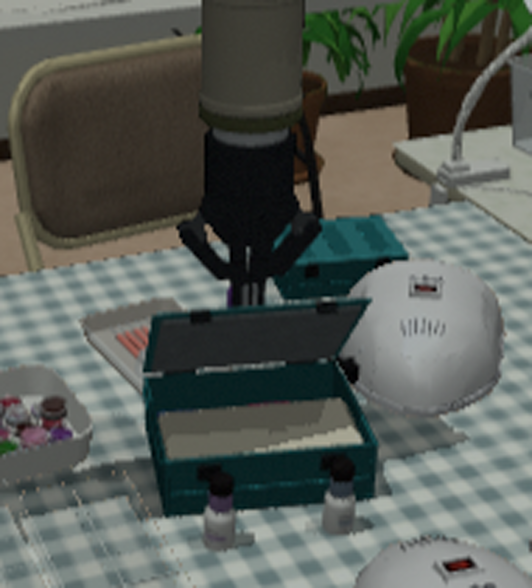

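The lid is swinging down as planned: its edge is at (260,310), the fingers are behind it, and the flap is still flat.

Call:
{"api": "move_arm", "payload": {
  "motion": "-0.002 -0.009 -0.01 0; -0.0034 -0.016 -0.019 0; -0.0047 -0.022 -0.029 0; -0.0058 -0.0275 -0.038 0; -0.0065 -0.031 -0.047 0; -0.007 -0.0335 -0.0545 0; -0.0075 -0.036 -0.063 0; -0.0078 -0.037 -0.071 0; -0.008 -0.038 -0.077 0; -0.008 -0.038 -0.081 0"
}}

```text
clock: 9.38
position: [0.5013, -0.0299, 0.066]
ee_rot: [0.073, 0.703, -0.073, 0.703]
ft_force: [-1.1, -0.7, 1.0]
grip_width: -0.001
```

Call:
{"api": "move_arm", "payload": {
  "motion": "0 0 -0.002 0; 0 0 -0.004 0; 0 0 -0.005 0; 0 0 -0.005 0; 0 0 -0.005 0"
}}

```text
clock: 10.0
position: [0.5016, -0.03, 0.0639]
ee_rot: [0.074, 0.703, -0.073, 0.703]
ft_force: [-14.8, -0.5, 38.2]
grip_width: 0.002
```

Call:
{"api": "move_arm", "payload": {
  "motion": "0 0 0.004 0; 0 0 0.02 0; 0 0 0.07 0; 0 0 0.13 0; 0 0 0.19 0; 0 0 0.23 0; 0 0.03 0.23 0; 0 0.08 0.23 0; 0 0.14 0.23 0; 0 0.14 0.23 0"
}}

```text
clock: 11.25
position: [0.5004, 0.1152, 0.2915]
ee_rot: [0.07, 0.704, -0.07, 0.703]
ft_force: [-0.6, -0.7, -1.0]
grip_width: -0.0
```

Run:
```python
from h import *
o=get_obs();print(o['clock'],o['position'],o['ft_force'])
p,d=snap('side','s6'); cv2.imwrite('pics/s6c.png',cv2.resize(p[60:270,200:390,::-1],None,fx=2.8,fy=2.8,interpolation=cv2.INTER_CUBIC))
pt,dt=snap('top','t6')
for n,p,d in (('side',p,d),('top',pt,dt)):
    q=c_(cloud(n,d).reshape(-1,3))
    m=(abs(q[:,0])<.085)&(q[:,1]>-.065)&(q[:,1]<.065)&(q[:,2]>.04)&(q[:,2]<.11); q=q[m]
    for _ in range(3):
        A=np.c_[q[:,:2],np.ones(len(q))]; s=np.linalg.lstsq(A,q[:,2],rcond=None)[0]; r=q[:,2]-A@s; q=q[abs(r)<.005]
    print(n,len(q),s,r.std())
# bottle displacement: blob of tall points now vs before
for n,a,b in (('side','side0','s6'),('top','top0','t6')):
    for nm,(x,y,zz) in dict(mauve=(.540,-.128,.03),red=(.435,-.111,.03),violet=(.6,.253,.03)).items():
        res=[]
        for f in (a,b):
            q=cloud(n,load(f)[1]).reshape(-1,3); m=(np.hypot(q[:,0]-x,q[:,1]-y)<.03)&(q[:,2]>.012)&(q[:,2]<.1)&(c_(q)[:,1]*np.sign(y)>.082)
            res.append((m.sum(),np.round(q[m].mean(0),4) if m.any() else None))
        print(n,nm,res)
```

```text
11.25 [0.50038778 0.1152244  0.29154425] [-0.57266743 -0.74520762 -0.9915071 ]
side 1755 [-0.0012497  -0.00258554  0.06437016] 0.0012956330181186277
top 940 [ 0.00296043 -0.00572047  0.06469781] 0.0017790807970854963
side mauve [(np.int64(228), array([ 0.5383, -0.1357,  0.0424])), (np.int64(229), array([ 0.538 , -0.136 ,  0.0419]))]
side red [(np.int64(230), array([ 0.4342, -0.1202,  0.0422])), (np.int64(230), array([ 0.4343, -0.1203,  0.0424]))]
side violet [(np.int64(0), None), (np.int64(165), array([0.6003, 0.2468, 0.0461]))]
top mauve [(np.int64(103), array([ 0.5374, -0.1252,  0.05  ])), (np.int64(102), array([ 0.5376, -0.1254,  0.0496]))]
top red [(np.int64(97), array([ 0.4343, -0.1092,  0.0507])), (np.int64(96), array([ 0.4345, -0.1092,  0.051 ]))]
top violet [(np.int64(97), array([0.5963, 0.2512, 0.0579])), (np.int64(8), array([0.5957, 0.2619, 0.0575]))]
```

View pics/s6c.png

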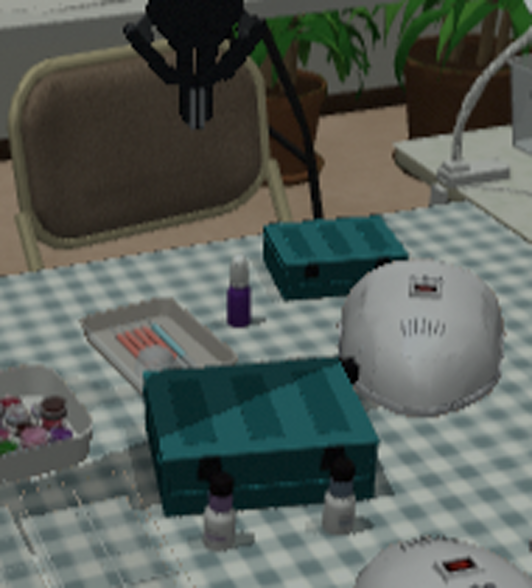

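The lid is shut (slopes within 0.006 rad) and all the bottles are upright: the gels at (220,515) and (340,500), the violet at (238,295). The arm is clear.

```bash
python3 -c "
from h import *
print(hand_in())"
```

```text
the job is handed in; nothing more can be done
None
```

The case is closed and the job handed in. With shut fingertips on the outer faces only, I folded the cream flap flat. Then I went over the lid and swung it shut from behind. The motion took about 11 s of the 54 s allowed.

**Flap:** its slope came out at 0.000 rad (side camera) and -0.004 rad (top camera) while the lid still stood open at about 1.7 rad. The lid covers it now, so I could not look at it again at the end.

**Lid:** its slope was about -0.003 rad (side) and -0.006 rad (top), with its surface at z ≈ 64 mm. The fingertips pressed it against its stop with about 38 N, and the arm was clear of everything afterwards.

**Bottles:** both gel bottles moved less than 1 mm and stand upright. The violet one was hidden from the side camera at the start and mostly hidden by the arm in the last top view. Its top-view comparison is therefore unreliable (only 8 points, 11 mm apart). The final side view shows it upright at its original place.

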